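# Turn the tank cover over for a new seal

### The job

The oil tank's cover plate lies in the drip tray, plain outside up, too flat and wide to be picked up: push it up against the tray's flared side, take it by the raised edge, turn it over and lay it flat in the middle of the rubber mat, square with the mat and seal side up, ready for a new seal. Lay it down gently, without letting it drop or slam, and let go of it. Leave the other things where they are.

Things in the scene. Friction and masses are not known exactly. Their poses are not given: they have to be found in the camera images.
- cover_center (a point): Cover plate, bare aluminium, flat slab 105 mm (its x) by 150 mm (its y) by 12 mm (its z), rounded corners, six bolt holes, 0.35 to 0.65 kg, oily: it slides easily on the tray. The point is its centre. Its z points out of the plain outside with a round plug; the other face (-z) has the black loop of the seal. At the start it lies outside (z) up in the tray, its y roughly towards the flared side.
- tray_foot (a point): Grey steel drip tray, bolted to the deck. The point lies at the height of its floor (8 mm above the deck), at the middle of the foot of the flared side. The tray's +y points horizontally towards the flared side, x along it, z up. The floor is 250 mm wide (x) and runs to 280 mm from here along -y, lips 16 mm above the deck round it; a drain gutter 5 mm deep takes its last 19 mm before the flared side.
- tray_rim (a point): Middle of the rolled rim (8 mm bead) of the flared side, which leans outwards at 52 degrees to the floor: the rim is 70 mm above the floor and 55 mm further out (+y) than the foot; two thin struts behind it. A cover pushed home drops its lower edge in the gutter and stays leaning on the rim at 45 to 52 degrees, some 50 mm of its upper end beyond the rim, both faces free. Axes as the tray's.
- mat_top (a point): Ribbed black rubber mat, fixed to the deck, 220 mm (its x) by 250 mm (its y), 5 mm thick; the point is the centre of its top.
- adapter_mid (a point): Bystander: steel hexagon screw adapter, 42 mm across, 50 mm high, standing in the tray in the corner beside the flared side's foot, at the tray's -x end. The point is its centre.
- coil_mid (a point): Bystander: black solenoid coil, 50 x 105 x 72 mm, on the deck. The point is the centre of its block, 25 mm up.
- gauge_mid (a point): Bystander: pressure gauge lying dial up, 68 mm across, 30 mm high, with a brass stub. The point is its centre.
- valve_mid (a point): Bystander: steel hexagon in-line valve, 150 mm long, 42 mm across, lying. The point is its centre.
- spanner_grip (a point): Bystander: steel spanner 190 mm long, lying. The point is on its handle.
- tin_mid (a point): Bystander: grey jar 72 mm across, 85 mm high, upright. The point is its centre.
- block_mid (a point): Bystander: dark steel port block, 70 x 60 x 45 mm. The point is its centre.
There are look-alikes about, which are no part of the job. Of the things shaped like the part that bears cover_center, the aluminium one is meant.

How it is judged:
By the outcome, as a careful person would: the job done as asked, in the order asked, and still so for the second after the job is handed in, with the robot touching nothing.
It also fails if it takes over 72 s, if anything falls off the work surface, if the arm or the gripper's body presses on something with over 40 N, if the wrist force passes 120 N, or if a joint passes its speed limit or range.

### The arm

A 7-joint arm with a two-finger parallel gripper is mounted at the origin on the work surface. World frame = base frame: x ahead of the robot, y to its left, z up, the work surface at z = 0. Lengths are in m, angles in rad, forces in N, time in s.
With the tool pointing down it reaches from about 0.425 to 0.875 m from the base axis. Payload 4.7 kg.
Tool frame: the origin (TCP) lies midway between the tips of the shut fingers; the grasp point (between the pads) lies 19 mm behind it; x points along the fingers, z is the direction in which the jaws open and shut, and the axes are right-handed (so a half turn about x gives the same grasp; the last joint's range is limited). The gripper opens to 87 mm and grips with 3 to 60 N. Pads are 19 mm wide; open, the fingers measure 117 mm over their backs; the gripper's body (75 mm by 190 mm) begins 51 mm behind the grasp point.
Start: joints at [1.14, 0.321, -0.07, 1.45, 0.023, 1.371, -0.057], TCP at [0.28, -0.587, 0.223] pointing down, gripper open.
Joint ranges: [-2.86, 2.86], [-0.3, 2.09], [-1.38, 1.24], [0.06, 2.45], [-1.56, 4.7], [0.09, 2.05], [-2.69, 2.69]. Speed limits (rad/s): [2.57, 2.57, 3.14, 3.14, 3.14, 3.14, 3.14].

### API

Orientations are given as a rotation vector (axis times angle).
In Python, from bench import ctrl, vision, close_job gives the robot as it stands. The module is installed in compiled form; this text tells all that it offers.
- The arm moves only by the tool servo_tool, never from a script. Its argument "commands" is a list that holds one entry, the list of rows, each a list of 7 numbers: the turn, a rotation vector about the tool's x, y, z in degrees, then the shift along the tool's x, y, z in mm, then the finger opening in mm, from 0 to 87. In form: [[[wx, wy, wz, x, y, z, grip], ...]]. A call has 1 to 5 rows; each row is the pose to reach, as a shift and turn from the pose commanded when the call began, along the tool's axes at that moment; what a row does not reach only later rows make up. A row lasts 1/8 s, in which the tool goes at most 62.5 mm and 10.7 degrees, less where a joint would pass 70% of its speed; a pose out of reach is approached as far as the arm can. A call with a gripper value outside its range is refused whole. The fingers move at their own pace and stop on an object; "newtons" is the grip in N (left out, the last holds). Time passes only in rows, so rows that repeat a pose let the fingers close. It gives the time, the measured TCP pose, the force and the opening at its end, in the units of the state.
- ctrl.get_state(): the state, without advancing time (a new reading comes with each control period).
- vision.get_image(name): name is "scene" or "side" or "wrist"; returns the picture (420x560x3 uint8, red, green, blue); there is no depth.
- vision.camera_info(name): a dict with "fov_y" (degrees; the focal length in pixels is half the picture's height over the tangent of half this angle, whatever the lens; pixels are square), "cx", "cy" (the principal point, pixels), "pose" (4x4, takes a point from camera to world coordinates). Camera axes: x right, y down, z forward; pixel columns grow to the right and rows downward; lengths in m; the calibration is good to about 2 mm. A picture is of the moment at which its call begins: read the wrist's pose just before it. camera_info takes no time and is no camera call; for the wrist camera it gives the pose at the moment of the call.
- close_job(): hands the job in, once; it reports no verdict.
The state is a dict: "time": time; "joint_positions": joint angles; "qd": joint speeds; "joint_torque": joint torques, N m; "position": TCP position; "tool_rot": TCP orientation; "ft_force": force on the tool from outside, world axes, zero at the start; "torque": the same for the moment, N m; "grip_width": opening from 0.0 (shut) to 1.0 (fully open).
Only numpy, scipy, OpenCV 4.12 (cv2) and the standard library are available. Lean on these libraries where they do the work, as an engineer would, in place of code of your own. Each camera call takes 0.05 s, during which the arm holds its last target. There are 200 camera calls.

## Working session

There is one attempt and no reset: what is moved stays moved. The work goes in short steps, Python scripts to look and compute and a tool call to move; the robot and the scene stay as the last step left them, time stands still between calls to the robot, and variables do not carry over. Pictures are saved under pics/ and viewed, about 8 in all and at most 12, crops included, and the job is handed in when it is done.

Besides the shell and the picture viewer there is one more tool, called as a command line: name --argument value ..., lists and objects as JSON in quotes. servo_tool: Moves the arm, as the interface text tells. Its arguments: {"type":"object","properties":{"commands":{"type":"array"},"newtons":{"type":"number"}},"required":["commands"]}

```bash
mkdir -p pics
cat > h.py <<'E'
import numpy as np, cv2
from bench import ctrl, vision
from scipy.spatial.transform import Rotation as R
def ray(info,u,v):
    f=210/np.tan(np.radians(info['fov_y'])/2); P=np.array(info['pose'])
    d=P[:3,:3]@np.array([(u-info['cx'])/f,(v-info['cy'])/f,1]); return P[:3,3],d
def onz(info,u,v,z):
    o,d=ray(info,u,v); return o+d*(z-o[2])/d[2]
def proj(info,p):
    f=210/np.tan(np.radians(info['fov_y'])/2); P=np.array(info['pose'])
    c=P[:3,:3].T@(np.array(p)-P[:3,3]); return np.array([info['cx']+f*c[0]/c[2],info['cy']+f*c[1]/c[2]])
def tri(rays):
    A=np.zeros((3,3));b=np.zeros(3)
    for o,d in rays:
        d=d/np.linalg.norm(d);M=np.eye(3)-np.outer(d,d);A+=M;b+=M@o
    return np.linalg.solve(A,b)
def snap(name,fn):
    i=vision.camera_info(name);im=vision.get_image(name);cv2.imwrite('pics/'+fn,im[:,:,::-1]);return i,im
E
python3 - <<'E'
from h import *
np.set_printoptions(precision=4,suppress=True)
s=ctrl.get_state();print(s)
ims=[]
for n in ['scene','side']:
    i,im=snap(n,n+'0.png');print(n,i);
i,im=snap('wrist','wrist0.png');print(i)
E
```

```text
{'time': 0.0, 'joint_positions': array([ 1.1401,  0.3218, -0.0701,  1.4517,  0.0226,  1.3708, -0.0569]), 'qd': array([-0.0001,  0.0016,  0.0014, -0.0012,  0.0007,  0.0024,  0.0006]), 'joint_torque': array([ -0.0001, -49.1289,  -0.4042, -31.2525,  -0.0639,   0.0436,
         0.0002]), 'position': array([ 0.2794, -0.5863,  0.2215]), 'tool_rot': array([ 0.8765,  1.3892, -0.875 ]), 'ft_force': array([-0.9748,  0.2904,  0.0412]), 'torque': array([-0.0121, -0.0205,  0.0458]), 'grip_width': 1.0006682253620094}
scene {'fov_y': 45.704187799395235, 'cx': 276.73021724002086, 'cy': 202.98849319756877, 'pose': array([[-0.5245,  0.5719, -0.6307,  1.5887],
       [ 0.8513,  0.3676, -0.3745,  0.6018],
       [ 0.0176, -0.7333, -0.6796,  1.2523],
       [ 0.    ,  0.    ,  0.    ,  1.    ]])}
side {'fov_y': 45.98905670723099, 'cx': 277.73685901220983, 'cy': 213.36378611827396, 'pose': array([[-0.9195, -0.2625,  0.2926,  0.0864],
       [-0.3931,  0.6167, -0.682 ,  0.9951],
       [-0.0014, -0.7421, -0.6702,  1.1065],
       [ 0.    ,  0.    ,  0.    ,  1.    ]])}
{'fov_y': 61.35461859397206, 'cx': 279.36218764810894, 'cy': 207.4759107643646, 'pose': array([[ 0.4289, -0.8713, -0.2386,  0.3452],
       [-0.9033, -0.4144, -0.1108, -0.556 ],
       [-0.0023,  0.2631, -0.9648,  0.3837],
       [ 0.    ,  0.    ,  0.    ,  1.    ]])}
```

View pics/scene0.png

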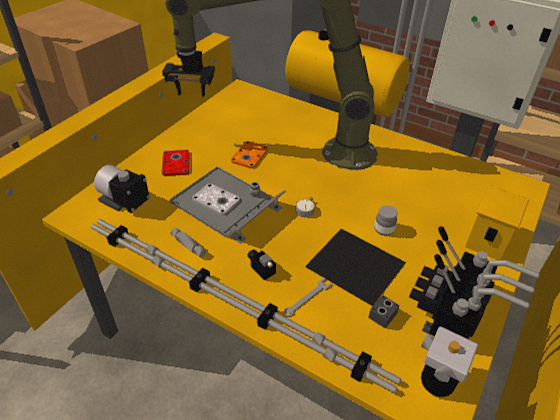

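View pics/side0.png

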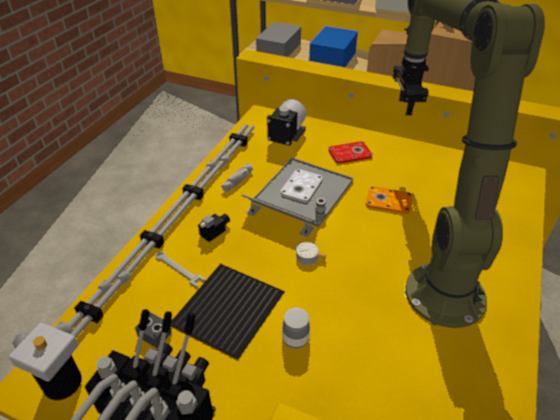

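Run:
```python
from h import *
np.set_printoptions(precision=4,suppress=True)
a=cv2.imread('pics/scene0.png');b=cv2.imread('pics/side0.png')
A=cv2.resize(a[155:255,160:320],None,fx=5,fy=5,interpolation=3)[:,:800]
cv2.imwrite('pics/zs.png',A)
B=cv2.resize(b[150:250,235:365],None,fx=6,fy=6,interpolation=3)
cv2.imwrite('pics/zd.png',B)
for n,im,lo,roi in [('scene',a,185,(175,225,185,250)),('side',b,185,(160,210,270,335))]:
    i=vision.camera_info(n);r0,r1,c0,c1=roi
    m=np.zeros(im.shape[:2],np.uint8);hsv=cv2.cvtColor(im,cv2.COLOR_BGR2HSV)
    m[r0:r1,c0:c1]=((hsv[...,2]>165)&(hsv[...,1]<50))[r0:r1,c0:c1]*255
    m=cv2.morphologyEx(m,cv2.MORPH_CLOSE,np.ones((5,5)))
    c=max(cv2.findContours(m,0,1)[0],key=cv2.contourArea)
    r=cv2.boxPoints(cv2.minAreaRect(c))
    w=np.array([onz(i,*p[0],0.02)[:2] for p in c]).astype(np.float32)
    q=cv2.minAreaRect(w*1000);print(n,cv2.contourArea(c),q,cv2.boxPoints(q))
for n,im,roi in [('scene',a,(225,310,295,415)),('side',b,(255,360,165,290))]:
    i=vision.camera_info(n);r0,r1,c0,c1=roi
    m=np.zeros(im.shape[:2],np.uint8);m[r0:r1,c0:c1]=(im.max(2)<75)[r0:r1,c0:c1]*255
    m=cv2.morphologyEx(m,cv2.MORPH_CLOSE,np.ones((3,3)));m=cv2.morphologyEx(m,cv2.MORPH_OPEN,np.ones((9,9)))
    c=max(cv2.findContours(m,0,1)[0],key=cv2.contourArea)
    w=np.array([onz(i,*p[0],0.005)[:2] for p in c]).astype(np.float32)
    q=cv2.minAreaRect(w*1000);print('mat',n,q)
```

```text
scene 650.0 ((541.363037109375, -282.4278564453125), (146.6816864013672, 104.5372543334961), 87.33767700195312) [[ 485.7442 -353.2617]
 [ 590.1686 -358.1174]
 [ 596.9819 -211.594 ]
 [ 492.5575 -206.7383]]
side 769.5 ((545.9525146484375, -287.6679992675781), (153.26077270507812, 107.638427734375), 87.53450775146484) [[ 488.8867 -361.9123]
 [ 596.4255 -366.5426]
 [ 603.0184 -213.4237]
 [ 495.4796 -208.7934]]
mat scene ((549.8657836914062, 302.5921630859375), (285.5692443847656, 229.93238830566406), 84.17808532714844)
mat side ((542.9586181640625, 283.2135314941406), (248.896484375, 217.35247802734375), 84.41441345214844)
```

View pics/zs.png

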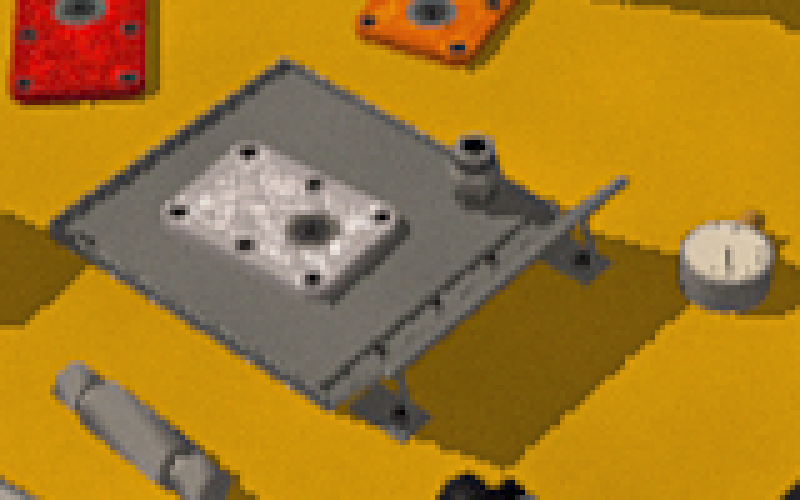

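View pics/zd.png

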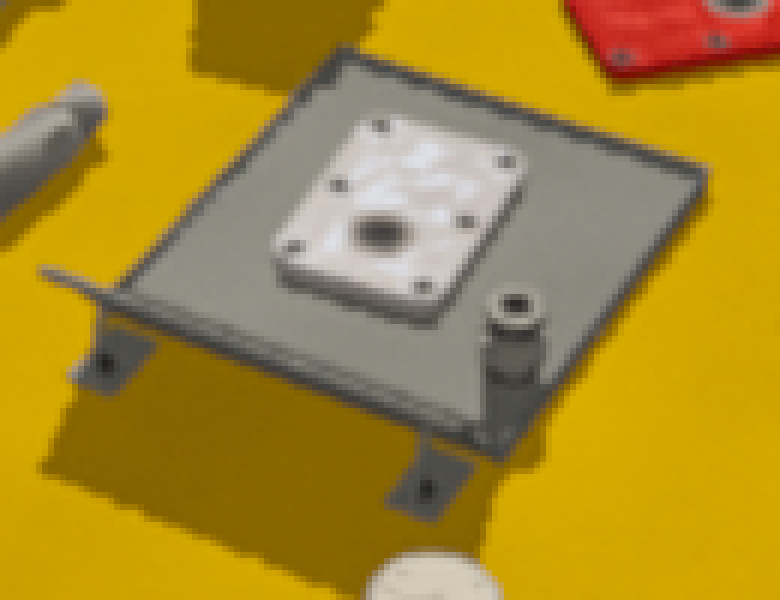

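```bash
cat >> h.py <<'E'
np.set_printoptions(precision=4,suppress=True)
def go(p,Rm,s=None):
    """tool-frame deg/mm to reach world pose p,Rm from current"""
    s=s or ctrl.get_state();R0=R.from_rotvec(s['tool_rot'])
    w=np.degrees((R0.inv()*R.from_matrix(Rm)).as_rotvec());t=R0.inv().apply(np.array(p)-s['position'])*1000
    print('turn',w.round(1),'shift',t.round(1));return w,t
E
python3 - <<'E'
from h import *
S=vision.camera_info('scene');D=vision.camera_info('side')
zs=lambda u,v:ray(S,160+(u+.0)/5-.4,155+v/5-.4)
zd=lambda u,v:ray(D,235+u/6-.4,150+v/6-.4)
def T(n,a,b):
    p=tri([zs(*a),zd(*b)]);print(n,p,(proj(S,p)-[160,155])*5,(proj(D,p)-[235,150])*6)
T('rim robot',(625,182),(512,455))
T('rim far',(325,403),(45,270))
T('tray back robot',(287,65),(705,172)); T('tray back far',(55,228),(345,52))
T('adapter top',(474,146),(515,305)); 
T('gauge top',(728,242),(432,575))
T('gutter robot',(525,225),(480,425)) 
for n,I,pts in [('cov s',zs,[(235,142),(403,210),(330,297),(162,207)]),('cov d',zd,[(527,152),(440,315),(275,265),(362,117)])]:
    q=[]
    for a in pts:
        o,d=I(*a);q.append(o+d*(.02-o[2])/d[2])
    print(n,np.array(q)[:,:2],np.mean(q,0))
s=ctrl.get_state();print(R.from_rotvec(s['tool_rot']).as_matrix())
E
```

```text
rim robot [ 0.4042 -0.0712  0.0544] [621.0348 176.2442] [506.5002 457.7442]
rim far [ 0.6965 -0.1259  0.0447] [323.6067 402.1051] [ 43.3823 266.316 ]
tray back robot [ 0.392  -0.3875  0.0158] [284.0225  60.83  ] [701.0676 172.3743]
tray back far [ 0.6349 -0.418   0.0141] [ 51.633  223.1355] [340.8191  52.8715]
adapter top [ 0.4396 -0.1781  0.0622] [471.4697 142.9261] [511.7874 304.0086]
gauge top [0.4137 0.0201 0.0483] [723.6385 235.8067] [425.9246 578.4789]
gutter robot [ 0.4416 -0.1333  0.0094] [521.421  219.9765] [475.2042 426.5955]
cov s [[ 0.4939 -0.3593]
 [ 0.4884 -0.2086]
 [ 0.592  -0.1997]
 [ 0.5814 -0.3594]] [ 0.5389 -0.2818  0.02  ]
cov d [[ 0.4942 -0.3622]
 [ 0.4897 -0.2022]
 [ 0.5917 -0.2063]
 [ 0.5977 -0.3558]] [ 0.5433 -0.2816  0.02  ]
[[-0.0007  0.9027  0.4303]
 [ 0.0012  0.4303 -0.9027]
 [-1.     -0.0001 -0.0014]]
```

Run:
```python
from h import *
a=np.radians(-7);z=np.array([np.cos(a),np.sin(a),0]);x=np.array([0,0,-1.]);y=np.cross(z,x)
go([.55,-.26,.30],np.c_[x,y,z])
```

```text
turn [-57.5  -0.1  -0. ] shift [ -78.   384.7 -178.3]
```

servo_tool --commands '[[[-10,0,0,-60,50,-25,87],[-20,0,0,-78,100,-50,87],[-30,0,0,-78,155,-75,80],[-40,0,0,-78,210,-100,70],[-50,0,0,-78,265,-125,60]]]'

```text
time: 0.78
position: [0.4618, -0.3632, 0.3006]
tool_rot: [0.194, 1.562, -0.195]
ft_force: [0.9, -1.1, 0.0]
grip_width: 0.777
```

servo_tool --commands '[[[-7.5,0,0,0,80,15,60],[-7.5,0,0,0,130,20,60],[-7.5,0,0,0,131,21,60],[-7.5,0,0,0,131,21,60],[-7.5,0,0,0,131,21,60]]]'

```text
time: 1.4
position: [0.5131, -0.2456, 0.3002]
tool_rot: [0.098, 1.569, -0.099]
ft_force: [0.8, -1.2, -1.1]
grip_width: 0.687
```

Run:
```python
from h import *
s=ctrl.get_state();print(s['time'],s['joint_positions'],s['position'],R.from_rotvec(s['tool_rot']).as_matrix(),s['grip_width'])
i,im=snap('wrist','w1.png');print(i)
```

```text
1.4 [ 0.7813  0.1457 -0.4283  1.5218  0.0615  1.4879  0.226 ] [ 0.5131 -0.2456  0.3002] [[-0.0009  0.1255  0.9921]
 [-0.0007  0.9921 -0.1255]
 [-1.     -0.0008 -0.0008]] 0.6870149303934192
{'fov_y': 61.35461859397206, 'cx': 279.36218764810894, 'cy': 207.4759107643646, 'pose': array([[ 0.9919, -0.1223, -0.0345,  0.523 ],
       [-0.127 , -0.957 , -0.2609, -0.1746],
       [-0.0012,  0.2632, -0.9647,  0.4623],
       [ 0.    ,  0.    ,  0.    ,  1.    ]])}
```

View pics/w1.png

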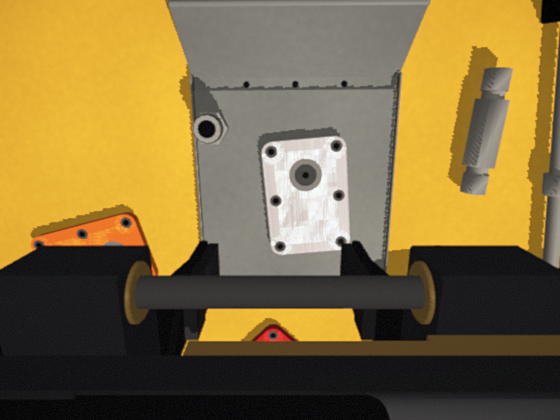

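Run:
```python
from h import *
i=vision.camera_info('wrist')
im=cv2.imread('pics/w1.png');hsv=cv2.cvtColor(im,cv2.COLOR_BGR2HSV)
m=np.zeros(im.shape[:2],np.uint8);m[120:262,250:365]=((hsv[...,2]>140)&(hsv[...,1]<50))[120:262,250:365]*255
m=cv2.morphologyEx(m,cv2.MORPH_CLOSE,np.ones((11,11)));m=cv2.morphologyEx(m,cv2.MORPH_OPEN,np.ones((5,5)))
c=max(cv2.findContours(m,0,1)[0],key=cv2.contourArea);print(cv2.boundingRect(c),cv2.boxPoints(cv2.minAreaRect(c)))
w=np.array([onz(i,*p[0],0.02)[:2] for p in c]).astype(np.float32)*1000
q=cv2.minAreaRect(w);print(q,cv2.boxPoints(q))
for n,p,z in [('line L',(195,88),.008),('line R',(398,86),.008),('rimL',(168,1),.078),('rimR',(429,0),.078),('flarefootL',(191,73),.008),('flarefootR',(400,70),.008),('trayleft',(203,240),.016),('adapter',(207,128),.058),('hole',(305,175),.02)]:
    print(n,onz(i,*p,z))
```

```text
(250, 120, 115, 142) [[250. 120.]
 [364. 120.]
 [364. 261.]
 [250. 261.]]
((545.702880859375, -281.3949279785156), (184.90585327148438, 151.9817352294922), 82.71359252929688) [[ 458.5999 -363.4634]
 [ 609.3543 -382.7391]
 [ 632.8058 -199.3265]
 [ 482.0515 -180.0507]]
line L [ 0.424  -0.1347  0.008 ]
line R [ 0.6694 -0.1639  0.008 ]
rimL [ 0.4285 -0.0586  0.078 ]
rimR [ 0.6798 -0.09    0.078 ]
flarefootL [ 0.4225 -0.1172  0.008 ]
flarefootR [ 0.6725 -0.1459  0.008 ]
trayleft [ 0.3998 -0.327   0.016 ]
adapter [ 0.4402 -0.1825  0.058 ]
hole [ 0.5448 -0.2561  0.02  ]
```

Run:
```python
from h import *
s=ctrl.get_state()
i=vision.camera_info('wrist')
q=np.array([onz(i,*p,.02) for p in [(259,137),(345,129),(352,250),(269,257)]]);print(q[:,:2],q.mean(0),[np.linalg.norm(q[k]-q[k-1]) for k in range(4)])
a=np.radians(-7);X=np.array([np.cos(a),np.sin(a),0]);Y=np.array([-np.sin(a),np.cos(a),0]);f=np.array([.5475,-.130,.008])
t=[( (p-f)@X,(p-f)@Y) for p in q];print(np.array(t))
Rm=np.c_[[0,0,-1.],Y,X]
c=(q.mean(0)-f)@X
# behind the cover at tray y=-0.255 (pad centre), z=.012
for yy,zz in [(-.262,.06),(-.262,.0115),(-.032,.0115)]:
    p=f+c*X+yy*Y; p[2]=zz; print(yy,p); go(p,Rm,s)
```

```text
[[ 0.4938 -0.202 ]
 [ 0.5994 -0.2058]
 [ 0.5962 -0.365 ]
 [ 0.4846 -0.3609]] [ 0.5435 -0.2834  0.02  ] [np.float64(0.15922096092625102), np.float64(0.10559139968140704), np.float64(0.15921957207740364), np.float64(0.11163860776958043)]
[[-0.0445 -0.078 ]
 [ 0.0607 -0.0689]
 [ 0.0769 -0.2273]
 [-0.0343 -0.2369]]
-0.262 [ 0.5302 -0.3918  0.06  ]
turn [-0.2 -0.   0. ] shift [ 240.3 -142.8   35.5]
-0.262 [ 0.5302 -0.3918  0.0115]
turn [-0.2 -0.   0. ] shift [ 288.8 -142.8   35.5]
-0.032 [ 0.5582 -0.1636  0.0115]
turn [-0.2 -0.   0. ] shift [288.6  87.2  34.6]
```

servo_tool --commands '[[[0,0,0,30,-50,10,60],[0,0,0,80,-100,25,60],[0,0,0,140,-138,35,60],[0,0,0,200,-138,35,60],[0,0,0,240,-138,35,60]]]'

```text
time: 2.08
position: [0.5296, -0.3876, 0.0575]
tool_rot: [0.1, 1.57, -0.1]
ft_force: [0.6, -0.4, -0.3]
grip_width: 0.685
```

servo_tool --commands '[[[0,0,0,20,0,0,60],[0,0,0,40,0,0,60],[0,0,0,49,0,0,60],[0,0,0,49,0,0,60],[0,0,0,49,8,0,60]]]'

```text
time: 2.7
position: [0.5337, -0.3778, 0.0132]
tool_rot: [0.095, 1.566, -0.099]
ft_force: [0.0, -0.3, 0.2]
grip_width: 0.688
```

servo_tool --commands '[[[0,0,0,0,12,0,60],[0,0,0,0,24,0,60],[0,0,0,0,36,0,60],[0,0,0,0,48,0,60],[0,0,0,0,60,0,60]]]'

```text
time: 3.32
position: [0.5404, -0.3162, 0.0116]
tool_rot: [0.096, 1.569, -0.096]
ft_force: [0.2, -1.1, 0.6]
grip_width: 0.686
```

servo_tool --commands '[[[0,0,0,0,10,0,60],[0,0,0,0,20,0,60],[0,0,0,0,30,0,60],[0,0,0,0,40,0,60],[0,0,0,0,50,0,60]]]'

```text
time: 3.95
position: [0.546, -0.2675, 0.0114]
tool_rot: [0.096, 1.569, -0.097]
ft_force: [-0.8, -3.9, -1.2]
grip_width: 0.689
```

servo_tool --commands '[[[0,0,0,0,10,0,60],[0,0,0,0,20,0,60],[0,0,0,0,30,0,60],[0,0,0,0,40,0,60],[0,0,0,0,50,0,60]]]'

```text
time: 4.58
position: [0.5527, -0.2166, 0.0116]
tool_rot: [0.096, 1.569, -0.095]
ft_force: [-0.4, -1.2, -0.8]
grip_width: 0.689
```

Run:
```python
from h import *
s=ctrl.get_state();p=s['position']
a=np.radians(-7);X=np.array([np.cos(a),np.sin(a),0]);Y=np.array([-np.sin(a),np.cos(a),0]);f=np.array([.5475,-.130,.008])
print((p-f)@X,(p-f)@Y,p,s['ft_force'])
i,im=snap('scene','s2.png');i,im2=snap('side','d2.png')
A=cv2.resize(im[155:255,160:320],(560,350),interpolation=cv2.INTER_CUBIC)
B=cv2.resize(im2[140:250,215:365],(560,410)[:2],interpolation=cv2.INTER_CUBIC)
A=cv2.resize(im[155:255,170:310],(400,286),interpolation=2);B=cv2.resize(im2[145:245,225:365],(400,286),interpolation=2)
cv2.imwrite('pics/c2.png',np.vstack([A,B])[:,:,::-1])
```

```text
0.015698680833590155 -0.08527884380772269 [ 0.5527 -0.2166  0.0116] [-0.3995 -1.1797 -0.7795]
```

View pics/c2.png

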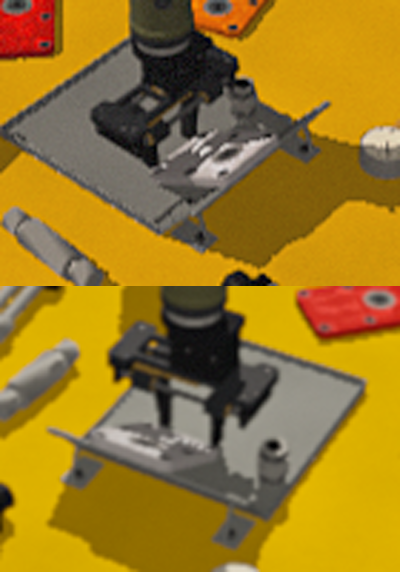

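The plate is riding up the flare ahead of both fingers; its upper edge is just at the rim. I'll keep pushing.

servo_tool --commands '[[[0,0,0,0,8,0,60],[0,0,0,0,16,0,60],[0,0,0,0,24,0,60],[0,0,0,0,32,0,60],[0,0,0,0,38,0,60]]]'

```text
time: 5.3
position: [0.5571, -0.1795, 0.0115]
tool_rot: [0.096, 1.569, -0.096]
ft_force: [-0.2, -3.1, -1.0]
grip_width: 0.688
```

servo_tool --commands '[[[0,0,0,0,4,0,60],[0,0,0,0,8,0,60],[0,0,0,0,12,0,60],[0,0,0,0,16,0,60],[0,0,0,0,18,0,60]]]'

```text
time: 5.92
position: [0.5595, -0.1626, 0.0118]
tool_rot: [0.096, 1.568, -0.097]
ft_force: [-0.5, -2.5, 0.9]
grip_width: 0.69
```

servo_tool --commands '[[[0,0,0,0,3,0,60],[0,0,0,0,6,0,60],[0,0,0,0,6,0,60]]]'

```text
time: 6.3
position: [0.56, -0.1575, 0.0117]
tool_rot: [0.095, 1.569, -0.098]
ft_force: [-0.2, -4.8, 1.7]
grip_width: 0.688
```

servo_tool --commands '[[[0,0,0,0,-15,0,60],[0,0,0,-30,-50,0,60],[0,0,0,-90,-90,0,60],[0,0,0,-150,-110,0,60],[0,0,0,-200,-110,0,60]]]'

```text
time: 6.92
position: [0.5455, -0.2676, 0.2128]
tool_rot: [0.1, 1.569, -0.098]
ft_force: [1.0, -0.0, -0.2]
grip_width: 0.689
```

servo_tool --commands '[[[0,0,0,-40,0,0,60],[0,0,0,-80,0,0,60],[0,0,0,-80,0,0,60]]]'

```text
time: 7.3
position: [0.5484, -0.2655, 0.2953]
tool_rot: [0.095, 1.562, -0.097]
ft_force: [0.1, 0.8, -0.5]
grip_width: 0.691
```

Run:
```python
from h import *
s=ctrl.get_state();p=s['position'];print(p,s['joint_positions'],s['ft_force'])
i,im=snap('scene','s3.png');i,im2=snap('side','d3.png');i,w=snap('wrist','w3.png');np.save('w3pose.npy',i['pose'])
A=cv2.resize(im[160:245,210:310],(400,340),interpolation=2);B=cv2.resize(im2[160:245,235:335],(400,340),interpolation=2)
W=w[0:250,140:460]
W=cv2.resize(W,(320,250));
cv2.imwrite('pics/c3.png',np.vstack([np.hstack([A,B]),np.hstack([W,np.zeros((250,480,3),np.uint8)])])[:,:,::-1])
```

```text
[ 0.5484 -0.2655  0.2953] [ 0.7412  0.2291 -0.4019  1.438   0.0886  1.4859  0.22  ] [ 0.1201  0.8032 -0.485 ]
```

View pics/c3.png

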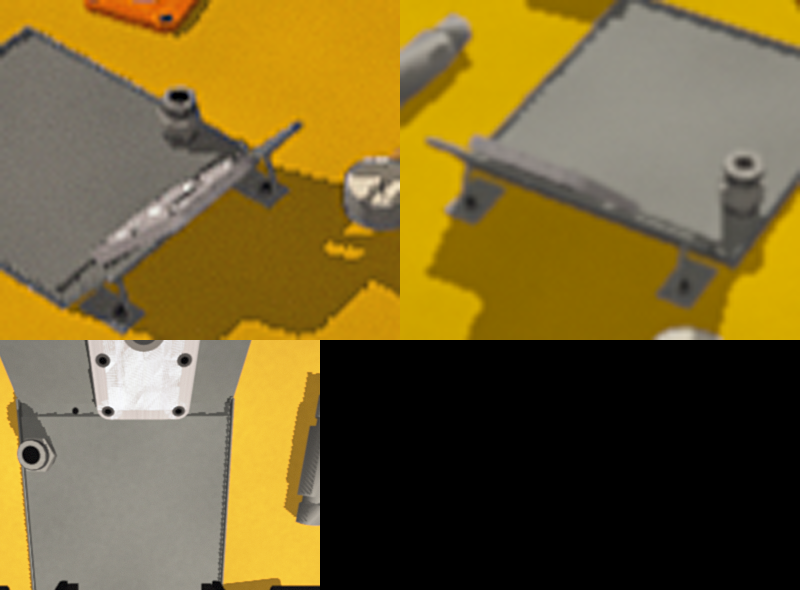

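```bash
cat >> h.py <<'E'
a_=np.radians(-7);X=np.array([np.cos(a_),np.sin(a_),0]);Y=np.array([-np.sin(a_),np.cos(a_),0]);f=np.array([.5475,-.130,.008])
Z=np.array([0,0,1.])
def tr(p): p=np.array(p)-f; return np.array([p@X,p@Y,p[2]])
def wd(x,y,z): return f+x*X+y*Y+z*Z
E
python3 - <<'E'
from h import *
i=vision.camera_info('wrist');i['pose']=np.load('w3pose.npy')
for n,p,z in [('edgeL',(237,78),.011),('edgeR',(333,78),.011),('gutL',(165,74),.008),('gutR',(368,74),.008),('sideL',(229,0),.06),('sideR',(340,0),.06),('adapt',(172,116),.058)]:print(n,tr(onz(i,*p,z)))
x0=np.mean([tr(onz(i,237,78,.011))[0],tr(onz(i,333,78,.011))[0]])
s=ctrl.get_state()
# model: upper corner low end at (yc,zc), tilt th
for th in (47,49.):
    t=np.radians(th);u=np.array([np.cos(t),np.sin(t)]);n=np.array([-np.sin(t),np.cos(t)])
    low=np.array([-.010,-.005]); 
    # rim bead centre (55,70), r4 : distance of underside line from it
    print(th,'rim clearance',((np.array([.055,.070])-low)@n+.004)*1000,'top end mid',low+.15*u+.006*n)
E
```

```text
edgeL [-0.0336 -0.0246  0.003 ]
edgeR [ 0.0794 -0.0247  0.003 ]
gutL [-0.119  -0.0197  0.    ]
gutR [ 0.1211 -0.0201  0.    ]
sideL [-0.0336  0.0442  0.052 ]
sideR [0.0766 0.0441 0.052 ]
adapt [-0.0999 -0.0673  0.05  ]
47 rim clearance 7.611886399441308 top end mid [0.0879 0.1088]
49.0 rim clearance 4.148304459807869 top end mid [0.0839 0.1121]
```

```bash
cat > kin.py <<'E'
from h import *
import itertools
from scipy.optimize import least_squares
lo=np.array([-2.86,-.3,-1.38,.06,-1.56,.09,-2.69]);hi=np.array([2.86,2.09,1.24,2.45,4.7,2.05,2.69])
def chain(q,sg,L):
    e=R.from_euler; M=e('z',sg[0]*q[0])*e('y',q[1]); 
    p=np.array([0,0,L[0]])
    M=M*e('z',sg[1]*q[2]); p=p+M.apply([L[4],0,L[1]])
    M=M*e('y',q[3])*e('z',sg[2]*q[4]); p=p+M.apply([0,0,L[2]])
    M=M*e('y',q[5])*e('z',sg[3]*q[6]); p=p+M.apply([0,0,L[3]])
    return p,M
Q=np.array([[1.1401,.3218,-.0701,1.4517,.0226,1.3708,-.0569],[.7813,.1457,-.4283,1.5218,.0615,1.4879,.226],[.7412,.2291,-.4019,1.438,.0886,1.4859,.22]])
P=np.array([[.2794,-.5863,.2215],[.5131,-.2456,.3002],[.5484,-.2655,.2953]])
W=[[.8765,1.3892,-.875],[.0985,1.569,-.099],[.095,1.562,-.097]]
SG=(-1,-1,-1,-1);C=None;L=None
def fit(v=False):
    best=None
    for sg in itertools.product((1,-1),repeat=4):
        Ms=[chain(q,sg,[0]*5)[1].inv()*R.from_rotvec(w) for q,w in zip(Q,W)]
        C=R.concatenate(Ms).mean(); err=max((C.inv()*m).magnitude() for m in Ms)
        if best is None or err<best[0]: best=(err,sg,C)
    _,sg,C=best
    r=least_squares(lambda L:np.r_[np.concatenate([chain(q,sg,L)[0]-p for q,p in zip(Q,P)]),.02*(L-[.35,.4,.4,.25,0])],[.35,.4,.4,.25,0])
    if v: print(best[0],sg,C.as_matrix().round(2),r.x,np.abs(r.fun).max())
    return sg,C,r.x
def ik(p,Rm,q0,m):
    sg,C,L=m;T=R.from_matrix(Rm)
    def g(q):
        pp,M=chain(q,sg,L);return np.r_[(pp-p)*10,((M*C).inv()*T).as_rotvec()*3,.02*(q-q0)]
    r=least_squares(g,np.clip(q0,lo+.01,hi-.01),bounds=(lo,hi));return r.x,np.abs(r.fun[:6]).max()
E
python3 - <<'E'
from kin import *
m=fit(True)
def Rt(phi,sgn): # phi: angle from pointing -Y horizontally (0), 90=down, 150=+Y down30
    t=np.radians(phi);x=-np.cos(t)*Y-np.sin(t)*Z;n=-np.sin(t)*Y+np.cos(t)*Z
    z=sgn*n;return np.c_[x,np.cross(z,x),z]
for sgn in (1,-1):
    q=Q[2].copy()
    q[6]+= -1.5*sgn*0
    for p,ph in [(wd(.021,.12,.2),90),(wd(.021,.12,.15),70),(wd(.021,.0565,.0855),48.5),([.53,.05,.3],48.5),([.53,.1,.3],90),([.54,.15,.25],120),([.54,.215,.08],150),([.54,.215,.03],120)]:
        q,e=ik(np.array(p),Rt(ph,sgn),q,m);print(sgn,ph,q.round(2),round(e,4))
E
```

```text
0.00047329174597450594 (-1, -1, -1, -1) [[-0. -0. -1.]
 [ 0.  1. -0.]
 [ 1. -0. -0.]] [ 0.1858  0.6264  0.4748  0.4644 -0.0015] 0.025920683716005144
1 90 [ 0.27  0.21 -0.31  1.64  0.07  1.3  -1.74] 0.0003
1 70 [-0.01  0.31 -0.3   1.68  0.42  1.33 -2.13] 0.0001
1 48.5 [-0.21  0.49 -0.21  1.78  0.72  1.39 -2.43] 0.0001
1 48.5 [-0.36  0.36 -0.29  1.49  0.61  1.82 -2.35] 0.0001
1 90 [-0.05  0.11 -0.15  1.55  0.02  1.48 -1.9 ] 0.0002
1 120 [ 0.19  0.11 -0.04  1.79 -0.54  1.3  -1.37] 0.0002
1 150 [ 0.44  0.51 -0.11  2.15 -1.09  1.17 -0.53] 0.0002
1 120 [ 0.05  0.31 -0.03  2.09 -0.73  0.83 -1.14] 0.0003
-1 90 [ 0.65  0.27 -0.8   1.64  0.2   1.32  1.26] 0.0001
-1 70 [ 0.3   0.37 -0.73  1.68  0.55  1.41  0.87] 0.0001
-1 48.5 [ 0.06  0.54 -0.61  1.78  0.84  1.52  0.58] 0.0001
-1 48.5 [-0.1   0.41 -0.69  1.49  0.7   1.91  0.67] 0.0001
-1 90 [ 0.29  0.13 -0.55  1.56  0.07  1.48  1.19] 0.0002
-1 120 [ 0.56  0.12 -0.46  1.79 -0.49  1.27  1.71] 0.0002
-1 150 [ 0.77  0.57 -0.55  2.15 -0.97  0.97  2.48] 0.0003
-1 120 [ 0.35  0.33 -0.41  2.09 -0.58  0.75  1.86] 0.0003
```

```bash
cat >> h.py <<'E'
def Rt(phi,sgn=1):
    t=np.radians(phi);x=-np.cos(t)*Y-np.sin(t)*Z;n=-np.sin(t)*Y+np.cos(t)*Z
    z=sgn*n;return np.c_[x,np.cross(z,x),z]
def seq(poses):
    """successive moves, each from previous pose"""
    s=ctrl.get_state();p0=s['position'];R0=R.from_rotvec(s['tool_rot'])
    for p,Rm in poses:
        w=np.degrees((R0.inv()*R.from_matrix(Rm)).as_rotvec());t=R0.inv().apply(np.array(p)-p0)*1000
        print('turn',w.round(1),'shift',t.round(1));p0=np.array(p);R0=R.from_matrix(Rm)
E
python3 - <<'E'
from h import *
seq([(wd(.021,.1,.26),Rt(90)),(wd(.021,.103,.138),Rt(48.5)),(wd(.021,.0565,.0855),Rt(48.5))])
E
```

```text
turn [90.  -0.1  0. ] shift [ 22.4 234.2   6. ]
turn [ -0.  -41.5   0. ] shift [122.   0.  -3.]
turn [0. 0. 0.] shift [70.1 -0.   0. ]
```

servo_tool --commands '[[[10,0,0,0,46,0,50],[20,0,0,0,92,2,45],[30,0,0,5,140,4,40],[40,0,0,14,188,5,40],[50,0,0,22,234,6,40]]]'

```text
time: 8.07
position: [0.5803, -0.0322, 0.2673]
tool_rot: [0.779, 1.43, -0.781]
ft_force: [-0.2, -0.4, -0.6]
grip_width: 0.46
```

servo_tool --commands '[[[10,0,0,0,0,0,40],[20,0,0,0,0,0,40],[30,0,0,0,0,0,40],[40,0,0,0,0,0,40],[40,0,0,0,0,0,40]]]'

```text
time: 8.7
position: [0.5803, -0.0339, 0.2678]
tool_rot: [1.296, 1.152, -1.299]
ft_force: [0.1, 0.9, -0.0]
grip_width: 0.461
```

Run:
```python
from h import *
s=ctrl.get_state();print(tr(s['position']),s['joint_positions'])
seq([(wd(.021,.103,.138),Rt(48.5)),(wd(.021,.0565,.0855),Rt(48.5))])
```

```text
[0.0209 0.0994 0.2598] [ 0.3721  0.1829 -0.4118  1.5446  0.0729  1.4325 -1.735 ]
turn [  0.2 -41.5   0.1] shift [121.8   0.5  -3.6]
turn [0. 0. 0.] shift [70.1 -0.   0. ]
```

servo_tool --commands '[[[0,-10,0,25,0,-1,40],[0,-20,0,55,0,-2,40],[0,-30,0,85,0,-3,40],[0,-40,0,115,0,-3.5,40],[0,-41.5,0,122,0,-3.5,40]]]'

```text
time: 9.32
position: [0.579, -0.0272, 0.142]
tool_rot: [0.699, 0.642, -1.578]
ft_force: [-0.3, -0.2, -0.0]
grip_width: 0.462
```

Run:
```python
from h import *
s=ctrl.get_state();print(tr(s['position']),s['joint_positions'],s['time'])
seq([(wd(.021,.0565,.0855),Rt(48.5))])
i,im2=snap('side','d4.png');i,w=snap('wrist','w4.png');np.save('w4pose.npy',i['pose'])
B=cv2.resize(im2[130:240,225:345],(380,348),interpolation=2)
cv2.imwrite('pics/c4.png',np.hstack([cv2.resize(w,(420,315)),np.zeros((315,380,3),np.uint8)+0*w[0,0]] )[:,:,::-1])
cv2.imwrite('pics/c4.png',np.hstack([cv2.resize(w,(420,348)),B])[:,:,::-1])
```

```text
[0.0187 0.1059 0.134 ] [-0.0546  0.4811 -0.4168  1.6321  0.7664  1.5719 -2.3551] 9.325
turn [0.8 0.1 0.2] shift [69.   2.5  4.9]
```

View pics/c4.png

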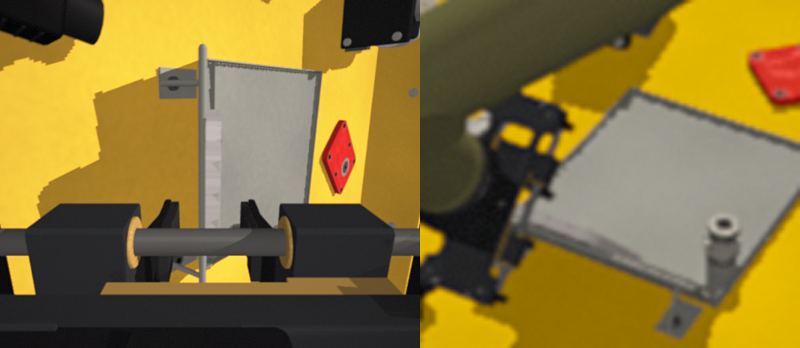

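servo_tool --commands '[[[0,0,0,20,0,0,40],[0,0,0,40,0,0,40],[0,0,0,55,0,0,40],[0,0,0,65,0,0,40],[0,0,0,70,0,0,40]]]'

```text
time: 10.05
position: [0.5757, -0.0773, 0.0947]
tool_rot: [0.712, 0.63, -1.581]
ft_force: [-0.7, 0.3, -0.7]
grip_width: 0.464
```

Run:
```python
from h import *
s=ctrl.get_state();print(tr(s['position']),s['ft_force'],s['time'])
seq([(wd(.021,.0565,.0855),Rt(48.5))])
```

```text
[0.0215 0.0557 0.0867] [-0.7305  0.3417 -0.7113] 10.05
turn [-0.  0.  0.] shift [ 0.4 -0.5 -1.4]
```

servo_tool --commands '[[[0,0,0,0,0,0,15],[0,0,0,0,0,0,8],[0,0,0,0,0,0,5],[0,0,0,0,0,0,5],[0,0,0,0,0,0,5]]]' --newtons 45

```text
time: 10.68
position: [0.5762, -0.0758, 0.0952]
tool_rot: [0.712, 0.63, -1.579]
ft_force: [0.0, 2.0, 0.5]
grip_width: 0.137
```

servo_tool --commands '[[[0,0,0,0,0,0,5],[0,0,0,0,0,0,5],[0,0,0,0,0,0,5]]]'

```text
time: 11.05
position: [0.5762, -0.0759, 0.0953]
tool_rot: [0.713, 0.63, -1.58]
ft_force: [1.1, 3.8, 2.3]
grip_width: 0.132
```

servo_tool --commands '[[[0,0,0,-8,0,4,5],[0,0,0,-24,0,10,5],[0,0,0,-48,0,20,5],[0,0,0,-72,0,35,5],[0,0,0,-96,0,55,5]]]'

```text
time: 11.68
position: [0.5783, -0.0535, 0.2045]
tool_rot: [0.712, 0.631, -1.58]
ft_force: [0.5, -0.4, -4.5]
grip_width: 0.132
```

servo_tool --commands '[[[0,0,0,-25,0,22,5],[0,0,0,-50,0,44,5],[0,0,0,-75,0,66,5],[0,0,0,-100,0,88,5],[0,0,0,-110,0,97,5]]]'

```text
time: 12.3
position: [0.5787, -0.0537, 0.3526]
tool_rot: [0.715, 0.628, -1.579]
ft_force: [1.2, 0.3, -4.2]
grip_width: 0.135
```

Run:
```python
from h import *
s=ctrl.get_state();print(s)
snap('wrist','w5.png')
for n,roi in [('scene',(228,305,300,410)),('side',(260,355,170,290))]:
    im=cv2.imread(f'pics/{n}0.png');I=vision.camera_info(n);r0,r1,c0,c1=roi
    for th in (50,65,80):
        m=np.zeros(im.shape[:2],np.uint8);m[r0:r1,c0:c1]=(im.max(2)<th)[r0:r1,c0:c1]*255
        m=cv2.morphologyEx(m,cv2.MORPH_CLOSE,np.ones((5,5)));m=cv2.morphologyEx(m,cv2.MORPH_OPEN,np.ones((15,15)))
        c=max(cv2.findContours(m,0,1)[0],key=cv2.contourArea)
        h=cv2.convexHull(c);ap=cv2.approxPolyDP(h,6,True)[:,0]
        w=np.array([onz(I,*p,.005)[:2] for p in ap]);print(n,th,ap.tolist(),(w*1000).round(0).tolist(),w.mean(0))
im=cv2.imread('pics/scene0.png');A=cv2.resize(im[220:320,295:415],(400,333),interpolation=2)
im=cv2.imread('pics/side0.png');B=cv2.resize(im[255:365,165:295],(394,333),interpolation=2)
cv2.imwrite('pics/c5.png',np.hstack([A,B]))
```

```text
{'time': 12.3, 'joint_positions': array([-0.0134,  0.3054, -0.418 ,  1.4192,  0.745 ,  1.8204, -2.0849]), 'qd': array([-0.0098, -0.0157,  0.0018, -0.1244, -0.0022,  0.1315,  0.1258]), 'joint_torque': array([  0.1343, -48.6891,  -2.4538, -31.3434,   3.8654,   2.1701,
        -0.1036]), 'position': array([ 0.5787, -0.0537,  0.3526]), 'tool_rot': array([ 0.7151,  0.6282, -1.5794]), 'ft_force': array([ 1.1673,  0.3012, -4.2016]), 'torque': array([ 1.6197, -0.1592,  0.048 ]), 'grip_width': 0.13537959703982497}
scene 50 [[336, 234], [397, 258], [382, 296], [362, 299], [315, 271], [315, 256]] [[455.0, 170.0], [444.0, 390.0], [615.0, 408.0], [658.0, 361.0], [639.0, 187.0], [582.0, 156.0]] [0.5654 0.2787]
scene 65 [[336, 234], [397, 258], [382, 301], [365, 301], [314, 271], [314, 257]] [[455.0, 170.0], [444.0, 390.0], [632.0, 416.0], [660.0, 372.0], [640.0, 184.0], [588.0, 156.0]] [0.5698 0.2812]
scene 80 [[336, 234], [397, 258], [383, 303], [368, 303], [314, 271], [314, 257]] [[455.0, 170.0], [444.0, 390.0], [637.0, 421.0], [662.0, 382.0], [640.0, 184.0], [588.0, 156.0]] [0.571  0.2839]
side 50 [[216, 270], [275, 288], [275, 303], [241, 352], [178, 328], [178, 314]] [[637.0, 175.0], [450.0, 169.0], [429.0, 217.0], [447.0, 393.0], [632.0, 393.0], [656.0, 355.0]] [0.5418 0.2835]
side 65 [[216, 269], [275, 288], [274, 305], [241, 353], [178, 329], [178, 314]] [[639.0, 171.0], [450.0, 169.0], [429.0, 225.0], [446.0, 395.0], [631.0, 396.0], [656.0, 355.0]] [0.5416 0.2851]
side 80 [[216, 269], [276, 288], [276, 302], [241, 353], [178, 329], [179, 312]] [[639.0, 171.0], [447.0, 168.0], [428.0, 213.0], [446.0, 395.0], [631.0, 396.0], [657.0, 348.0]] [0.5412 0.2818]
```

View pics/c5.png

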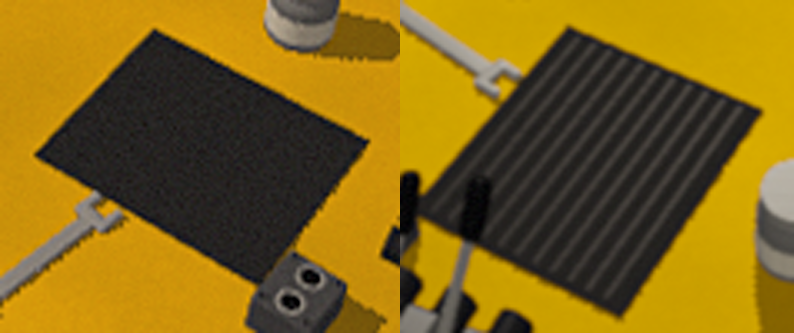

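Run:
```python
from h import *
for n,c in [('scene',[(341.1,228.3),(405,262.2),(373.2,305.4),(305.4,266.1)]),('side',[(220.7,263.5),(284.4,291.6),(237.2,359.6),(170.2,324.9)])]:
    I=vision.camera_info(n);w=np.array([onz(I,*p,.005)[:2] for p in c])
    print(n,w.round(4).tolist(),w.mean(0),[(np.linalg.norm(w[k]-w[k-1]).round(4),np.degrees(np.arctan2(*(w[k]-w[k-1])[::-1])).round(1)) for k in range(4)])
I=vision.camera_info('scene');J=vision.camera_info('side')
for n,a,b in [('gauge',(305,207),(308,253)),('spanner end',(327,283),(200,281)),('coil',(262,262),(213,225)),('jar top',(386,212),(296,318))]: print(n,tri([ray(I,*a),ray(J,*b)]))
```

```text
scene [[0.4203, 0.1726], [0.4469, 0.419], [0.6615, 0.3994], [0.6373, 0.1507]] [0.5415 0.2854] [(np.float64(0.2182), np.float64(174.2)), (np.float64(0.2478), np.float64(83.8)), (np.float64(0.2155), np.float64(-5.2)), (np.float64(0.2498), np.float64(-95.6))]
side [[0.6363, 0.1464], [0.4203, 0.1702], [0.446, 0.416], [0.6565, 0.393]] [0.5398 0.2814] [(np.float64(0.2475), np.float64(-94.7)), (np.float64(0.2172), np.float64(173.7)), (np.float64(0.2472), np.float64(84.0)), (np.float64(0.2117), np.float64(-6.2))]
gauge [0.4072 0.0188 0.02  ]
spanner end [0.6587 0.237  0.0064]
coil [0.7199 0.0363 0.0357]
jar top [0.3384 0.2935 0.081 ]
```

```bash
cat >> h.py <<'E'
b_=np.radians(-5.75);Xm=np.array([np.cos(b_),np.sin(b_),0]);Ym=np.array([-np.sin(b_),np.cos(b_),0]);mc=np.array([.5407,.2834,.005])
def Rm_(th):   # tool pointing +Ym, down by th deg
    t=np.radians(th);x=np.cos(t)*Ym-np.sin(t)*Z;n=-np.sin(t)*Ym-np.cos(t)*Z
    return np.c_[x,np.cross(n,x),n]
def tcp(th,dz=0,dy=0,dx=0,L=.116):
    M=Rm_(th);return mc+(.075+dy)*Ym+dx*Xm+dz*Z-L*M[:,0]-.006*M[:,2],M
def mt(p): p=np.array(p)-mc;return np.array([p@Xm,p@Ym,p[2]])
E
python3 - <<'E'
from h import *
s=ctrl.get_state();print(s['position'])
print(tcp(40,.1)[0],tcp(32,.03)[0],tcp(30)[0])
seq([([.557,.03,.36],Rm_(82)),tcp(40,.12),tcp(32,.03),tcp(30,.004)])
E
```

```text
[ 0.5789 -0.0538  0.3533]
[0.5397 0.2734 0.1842] [0.5387 0.2633 0.1016] [0.5384 0.2611 0.0682]
turn [-1.3 49.4  0.2] shift [-58.3 -32.  -55.8]
turn [ 0. 42.  0.] shift [ 187.8  -41.6 -216.5]
turn [-0.  8.  0.] shift [58.1 -0.  85.1]
turn [-0.  2. -0.] shift [13.6  0.  26.1]
```

servo_tool --commands '[[[0,9.5,0,-10,-6,-10,5],[0,19,0,-22,-13,-22,5],[-0.5,29,0,-35,-20,-34,5],[-1,39,0,-48,-26,-45,5],[-1.3,49.4,0.2,-58,-32,-56,5]]]'

```text
time: 12.98
position: [0.5559, 0.0301, 0.356]
tool_rot: [1.39, 1.263, -1.21]
ft_force: [0.2, -0.1, -5.9]
grip_width: 0.136
```

servo_tool --commands '[[[0,8,0,15,-8,-45,5],[0,17,0,45,-17,-95,5],[0,26,0,85,-26,-140,5],[0,35,0,135,-35,-185,5],[0,42,0,188,-41.6,-216,5]]]'

```text
time: 13.6
position: [0.5379, 0.2694, 0.2009]
tool_rot: [1.917, 1.735, -0.703]
ft_force: [0.4, 2.2, -5.0]
grip_width: 0.133
```

servo_tool --commands '[[[0,0,0,0,0,0,5],[0,0,0,0,0,0,5],[0,0,0,0,0,0,5]]]'

```text
time: 13.98
position: [0.5409, 0.2688, 0.2053]
tool_rot: [1.917, 1.731, -0.7]
ft_force: [-0.3, -0.3, -3.1]
grip_width: 0.135
```

Run:
```python
from h import *
s=ctrl.get_state();print(s['time'],mt(s['position']),tcp(40,.12)[0],s['position'],s['joint_positions'],s['ft_force'])
seq([tcp(40,.12),tcp(32,.03),tcp(30,.004)])
_,a=snap('scene','s6.png');_,b=snap('side','d6.png');i,w=snap('wrist','w6.png');np.save('w6pose.npy',i['pose'])
A=cv2.resize(a[170:310,270:420],(396,370),interpolation=2);B=cv2.resize(b[220:360,160:310],(396,370),interpolation=2)
W=cv2.resize(w,(297,223))
cv2.imwrite('pics/c6.png',np.vstack([np.hstack([A,B]),np.hstack([W,np.zeros((223,792-297,3),np.uint8)])])[:,:,::-1])
```

```text
13.975 [ 0.0016 -0.0145  0.2003] [0.5397 0.2734 0.2042] [0.5409 0.2688 0.2053] [ 0.3954  0.1881 -0.4601  1.9462 -0.9124  1.0822 -1.2476] [-0.3344 -0.3173 -3.1242]
turn [ 0.   0.2 -0.1] shift [ 4.2 -1.7 -2. ]
turn [-0.  8.  0.] shift [58.1 -0.  85.1]
turn [-0.  2. -0.] shift [13.6  0.  26.1]
```

View pics/c6.png

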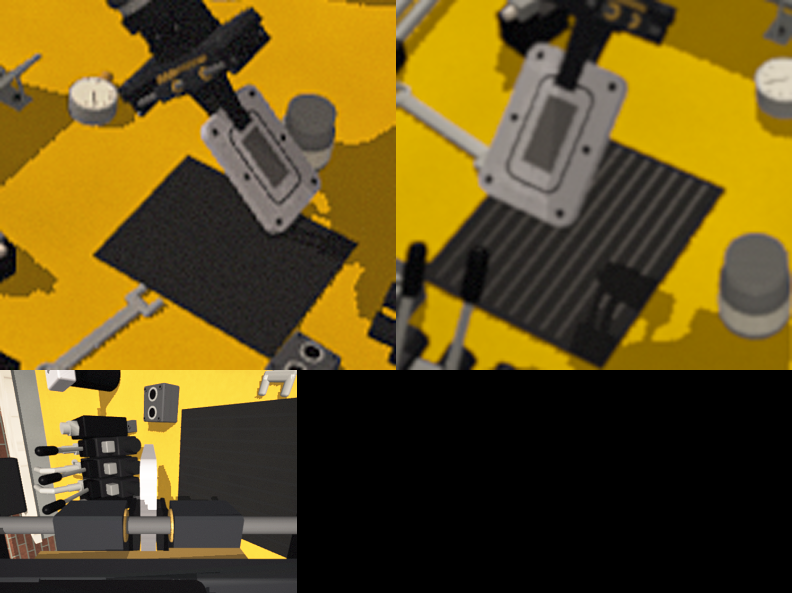

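Run:
```python
from h import *
I=vision.camera_info('scene');J=vision.camera_info('side');s=ctrl.get_state()
sc=lambda u,v:ray(I,270+u/2.64-.3,170+v/2.64-.3)
sd=lambda u,v:ray(J,160+(u-396)/2.64-.3,220+v/2.64-.3)
T=R.from_rotvec(s['tool_rot']);out=[]
for n,a,b in [('far -x',(320,184),(569,230)),('far +x',(270,234),(476,190)),('near +x',(201,128),(537,42)),('near -x',(256,86),(628,86))]:
    p=tri([sc(*a),sd(*b)]);q=T.inv().apply(p-s['position'])*1000;out.append(q);print(n,p,'tool frame',q)
print(np.mean(out,0),s['position'])
```

```text
far -x [0.4968 0.3657 0.1306] tool frame [118.0634 -52.922   -2.2608]
far +x [0.6008 0.3515 0.1282] tool frame [116.802   51.9345   1.8993]
near +x [0.5861 0.2434 0.2298] tool frame [-32.0408  48.2258  -5.5176]
near -x [0.4828 0.2624 0.2263] tool frame [-23.2632 -56.4248  -8.2911]
[44.8903 -2.2966 -3.5425] [0.5402 0.2691 0.205 ]
```

Run:
```python
from h import *
s=ctrl.get_state();print(s['position'])
seq([tcp(31,.02,dx=.001,L=.117),tcp(30,.005,dx=.001,L=.117),tcp(30,-.003,dx=.001,L=.117)])
```

```text
[0.5402 0.2691 0.205 ]
turn [-0.   9.1 -0. ] shift [67.8  0.  92.7]
turn [-0.  1. -0.] shift [ 7.6  0.  14.9]
turn [0. 0. 0.] shift [ 4.  -0.   6.9]
```

servo_tool --commands '[[[0,2,0,13,0,18,5],[0,4,0,27,0,37,5],[0,6,0,42,0,56,5],[0,8,0,56,0,76,5],[0,9.1,0,68,0,92.5,5]]]'

```text
time: 14.75
position: [0.5394, 0.2608, 0.0882]
tool_rot: [2.023, 1.825, -0.563]
ft_force: [0.2, -0.3, -3.7]
grip_width: 0.131
```

servo_tool --commands '[[[0,1,0,2,0,4,5],[0,1,0,4,0,8,5],[0,1,0,6,0,12,5],[0,1,0,7.6,0,15,5],[0,1,0,7.6,0,15,5]]]'

```text
time: 15.38
position: [0.5378, 0.261, 0.0723]
tool_rot: [2.032, 1.839, -0.547]
ft_force: [-0.8, 0.1, -4.2]
grip_width: 0.139
```

Run:
```python
from h import *
s=ctrl.get_state();print(s['time'],s['position'],s['joint_positions'],s['ft_force'],s['torque'])
seq([tcp(30,.000,dx=.001,L=.117)])
```

```text
15.375 [0.5378 0.261  0.0723] [ 0.4687  0.5023 -0.4603  2.0385 -1.0977  0.9779 -0.8025] [-0.8216  0.1458 -4.199 ] [-1.899  0.172  0.055]
turn [-0.1  0.   0.1] shift [1.2 1.6 3.5]
```

servo_tool --commands '[[[0,0,0,0.5,0,0.9,5],[0,0,0,1,0,1.7,5],[0,0,0,1.5,0,2.6,5],[0,0,0,1.5,0,2.6,5]]]'

```text
time: 15.88
position: [0.538, 0.2611, 0.0696]
tool_rot: [2.033, 1.84, -0.547]
ft_force: [-0.3, -0.0, -1.9]
grip_width: 0.132
```

servo_tool --commands '[[[0,0,0,0.5,0,0.9,5],[0,0,0,1,0,1.7,5],[0,0,0,1,0,1.7,5]]]'

```text
time: 16.25
position: [0.5382, 0.2613, 0.0683]
tool_rot: [2.033, 1.84, -0.545]
ft_force: [-0.0, -2.4, 3.7]
grip_width: 0.135
```

servo_tool --commands '[[[0,0,0,0.5,0,0.9,5],[0,0,0,1,0,1.7,5],[0,0,0,1,0,1.7,5]]]'

```text
time: 16.62
position: [0.5385, 0.2614, 0.0669]
tool_rot: [2.034, 1.841, -0.544]
ft_force: [-1.9, -2.9, 7.1]
grip_width: 0.133
```

servo_tool --commands '[[[0,0,0,0,0,0,13],[0,0,0,0,0,0,16],[0,0,0,0,0,0,19],[0,0,0,0,0,0,22],[0,0,0,0,0,0,25]]]'

```text
time: 17.25
position: [0.5375, 0.261, 0.065]
tool_rot: [2.032, 1.84, -0.548]
ft_force: [0.3, -0.1, -1.8]
grip_width: 0.271
```

servo_tool --commands '[[[0,0,0,0,0,0,29],[0,0,0,0,0,0,33],[0,0,0,0,0,0,37],[0,0,0,0,0,0,41],[0,0,0,0,0,0,45]]]'

```text
time: 17.88
position: [0.5379, 0.2609, 0.0652]
tool_rot: [2.032, 1.839, -0.548]
ft_force: [-0.9, 0.0, -1.7]
grip_width: 0.491
```

servo_tool --commands '[[[0,0,0,0,0,0,49],[0,0,0,0,0,0,53],[0,0,0,0,0,0,57],[0,0,0,0,0,0,61],[0,0,0,0,0,0,65]]]'

```text
time: 18.5
position: [0.5378, 0.2609, 0.0652]
tool_rot: [2.032, 1.839, -0.548]
ft_force: [-0.7, 0.6, -1.5]
grip_width: 0.728
```

Run:
```python
from h import *
s=ctrl.get_state();print(s['time'],mt(s['position']),s['ft_force'],s['torque'],s['grip_width']*87)
_,a=snap('scene','s7.png');_,b=snap('side','d7.png');i,w=snap('wrist','w7.png')
A=cv2.resize(a[190:310,290:420],(396,366),interpolation=2);B=cv2.resize(b[230:360,160:300],(396,366),interpolation=2)
W=cv2.resize(w,(297,223))
cv2.imwrite('pics/c7.png',np.vstack([np.hstack([A,B]),np.hstack([W,np.zeros((223,792-297,3),np.uint8)])])[:,:,::-1])
```

```text
18.5 [-0.0007 -0.0226  0.0602] [-0.7457  0.6355 -1.5316] [-1.2275  0.1724  0.0085] 63.34123198166608
```

View pics/c7.png

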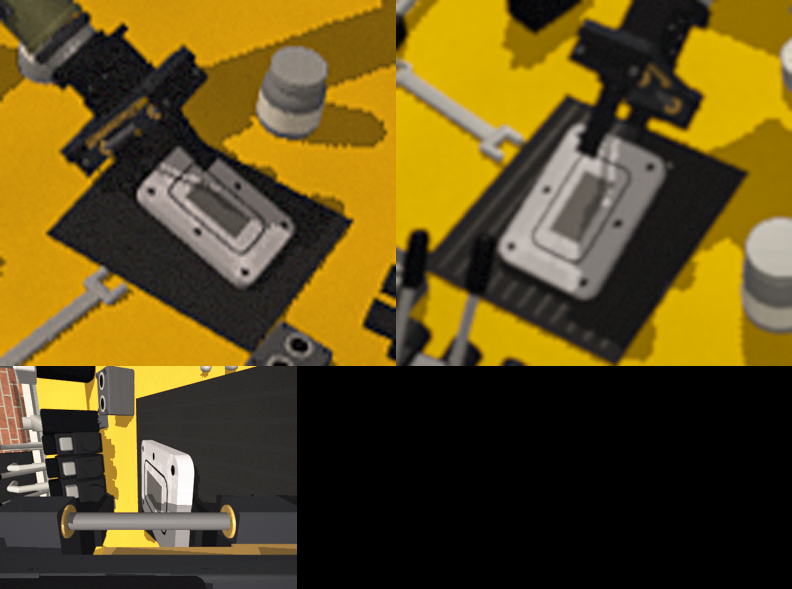

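```bash
cat >> h.py <<'E'
def rampose(th,h,s,dx=0,dy=0):
    M=Rm_(th);t=np.radians(th);y=.075-np.sqrt(.15**2-h*h)+s*np.cos(t)+.0435*np.sin(t)+dy;z=h-s*np.sin(t)+.0435*np.cos(t)
    return mc+dx*Xm+y*Ym+z*Z,M
E
python3 - <<'E'
from h import *
dx=mt(ctrl.get_state()['position'])[0]
seq([rampose(30,.0375,.030,dx),rampose(40,.030,.020,dx),rampose(50,.022,.014,dx),rampose(58,.017,.010,dx),rampose(66,.012,.0065,dx),rampose(66,.0065,.001,dx)])
E
```

```text
turn [-0.2  0.   0.1] shift [ 0.2  0.  -0. ]
turn [  0. -10.  -0.] shift [-0.5  0.  11.5]
turn [  0. -10.   0.] shift [ 5.4  0.  10.1]
turn [-0. -8. -0.] shift [5.4 0.  5.5]
turn [ 0. -8.  0.] shift [ 6.5 -0.   4.4]
turn [0. 0. 0.] shift [-0.6  0.   2.5]
```

servo_tool --commands '[[[0,0,0,0,0,0,69],[0,0,0,0,0,0,74],[0,0,0,0,0,0,79],[0,0,0,0,0,0,84],[0,0,0,0,0,0,87]]]'

```text
time: 19.27
position: [0.5378, 0.2609, 0.0652]
tool_rot: [2.032, 1.839, -0.548]
ft_force: [0.1, -0.4, -1.3]
grip_width: 0.977
```

servo_tool --commands '[[[0,-2,0,0,0,2.3,87],[0,-4,0,0,0,4.6,87],[0,-6,0,0,0,6.9,87],[0,-8,0,-0.3,0,9.2,87],[0,-10,0,-0.5,0,11.5,87]]]'

```text
time: 19.9
position: [0.5372, 0.2548, 0.0557]
tool_rot: [1.916, 1.735, -0.702]
ft_force: [-0.8, -0.8, -1.6]
grip_width: 0.998
```

servo_tool --commands '[[[0,-2,0,1,0,2,87],[0,-4,0,2,0,4,87],[0,-6,0,3.2,0,6,87],[0,-8,0,4.3,0,8,87],[0,-10,0,5.4,0,10,87]]]'

```text
time: 20.52
position: [0.5369, 0.2525, 0.0447]
tool_rot: [1.797, 1.627, -0.843]
ft_force: [-0.5, -0.2, -1.9]
grip_width: 1.003
```

Run:
```python
from h import *
s=ctrl.get_state();print(s['time'],mt(s['position']),s['ft_force'],s['joint_positions'])
dx=mt(s['position'])[0]
seq([rampose(50,.022,.014,dx),rampose(58,.017,.010,dx),rampose(66,.012,.0065,dx),rampose(66,.0065,.001,dx)])
b=vision.get_image('side');cv2.imwrite('pics/d8.png',b[:,:,::-1])
```

```text
20.525 [-0.0007 -0.0312  0.0397] [-0.5358 -0.1562 -1.9313] [ 0.254   0.3595 -0.3795  2.016  -0.7991  0.8173 -1.1955]
turn [-0.1  0.1  0.1] shift [0.4 0.  0.2]
turn [-0. -8. -0.] shift [5.4 0.  5.5]
turn [ 0. -8.  0.] shift [ 6.5 -0.   4.4]
turn [0. 0. 0.] shift [-0.6  0.   2.5]
```

servo_tool --commands '[[[0,-2,0,1.3,0,1.4,87],[0,-4,0,2.7,0,2.8,87],[0,-6,0,4,0,4.1,87],[0,-8,0,5.4,0,5.5,87]]]'

```text
time: 21.08
position: [0.5369, 0.2524, 0.0376]
tool_rot: [1.7, 1.54, -0.945]
ft_force: [0.6, -0.1, 0.5]
grip_width: 1.0
```

servo_tool --commands '[[[0,-2,0,1.6,0,1.1,87],[0,-4,0,3.2,0,2.2,87],[0,-6,0,4.8,0,3.3,87],[0,-8,0,6.5,0,4.4,87]]]'

```text
time: 21.58
position: [0.5368, 0.2522, 0.0297]
tool_rot: [1.598, 1.448, -1.041]
ft_force: [-0.1, 1.0, 0.4]
grip_width: 1.0
```

Run:
```python
from h import *
s=ctrl.get_state();print(s['time'],mt(s['position']),s['ft_force'])
i,w=snap('wrist','w9.png');np.save('w9pose.npy',i['pose']);b=vision.get_image('side');cv2.imwrite('pics/d9.png',b[:,:,::-1])
dx=mt(s['position'])[0]
seq([rampose(66,.012,.0065,dx),rampose(66,.0065,.001,dx)])
# plate top contour on side image
im=b[:,:,::-1].copy();hsv=cv2.cvtColor(im,cv2.COLOR_BGR2HSV);J=vision.camera_info('side')
m=np.zeros(im.shape[:2],np.uint8);m[255:345,175:275]=((hsv[...,2]>95)&(hsv[...,1]<60))[255:345,175:275]*255
c=max(cv2.findContours(m,0,1)[0],key=cv2.contourArea);ww=np.array([onz(J,*p[0],.017)[:2] for p in c]).astype(np.float32)*1000
print(cv2.minAreaRect(ww),cv2.boundingRect(c))
```

```text
21.575 [-0.0008 -0.0315  0.0247] [-0.1391  1.0372  0.3591]
turn [ 0.1 -0.1  0.2] shift [0.4 0.3 2.2]
turn [0. 0. 0.] shift [-0.6  0.   2.5]
((540.9840698242188, 297.0415344238281), (156.52764892578125, 112.088134765625), 83.71710205078125) (195, 287, 60, 51)
```

servo_tool --commands '[[[0,0,0,0,0,1,87],[0,0,0,-0.3,0,2,87],[0,0,0,-0.6,0,4,87],[0,0,0,-1.5,0,6,87],[0,0,0,-3,0,9,87]]]'

```text
time: 22.3
position: [0.5358, 0.2418, 0.0279]
tool_rot: [1.599, 1.449, -1.042]
ft_force: [0.1, -0.2, 0.3]
grip_width: 1.003
```

Run:
```python
from h import *
s=ctrl.get_state();print(s['time'],mt(s['position']),s['ft_force'])
J=vision.camera_info('side')
b=vision.get_image('side');cv2.imwrite('pics/d10.png',b[:,:,::-1])
for n in ('d7','d8','d9','d10'):
    im=cv2.imread(f'pics/{n}.png');hsv=cv2.cvtColor(im,cv2.COLOR_BGR2HSV)
    m=np.zeros(im.shape[:2],np.uint8);m[255:345,175:275]=((hsv[...,2]>95)&(hsv[...,1]<60))[255:345,175:275]*255
    c=max(cv2.findContours(m,0,1)[0],key=cv2.contourArea);ww=np.array([onz(J,*p[0],.017)[:2] for p in c]).astype(np.float32)*1000
    print(n,cv2.minAreaRect(ww),cv2.boundingRect(c))
```

```text
22.3 [-0.0008 -0.0419  0.0229] [ 0.0619 -0.2496  0.3044]
d7 ((550.9754638671875, 278.2043762207031), (114.85137939453125, 185.0543212890625), 0.022428562864661217) (196, 274, 59, 62)
d8 ((543.8150634765625, 285.5707092285156), (169.1555633544922, 112.46733093261719), 85.87617492675781) (196, 281, 60, 56)
d9 ((540.9840698242188, 297.0415344238281), (156.52764892578125, 112.088134765625), 83.71710205078125) (195, 287, 60, 51)
d10 ((540.8935546875, 296.21868896484375), (158.18325805664062, 112.088134765625), 83.71710205078125) (195, 285, 61, 53)
```

Run:
```python
from h import *
p=mc-.08*Xm+.27*Z
q=ctrl.get_state();M=Rm_(66);up=np.array(q['position'])-.12*M[:,0]
seq([(up,M),(p,Rm_(90))])
```

```text
turn [-0.1  0.   0.1] shift [-120.    -0.3    0. ]
turn [ -0. -24.  -0.] shift [ -88.5  -79.4 -139.4]
```

servo_tool --commands '[[[0,0,0,-12,0,2,87],[0,0,0,-35,0,2,87],[0,0,0,-65,0,2,87],[0,0,0,-95,0,2,87],[0,0,0,-120,0,0,87]]]'

```text
time: 22.98
position: [0.5316, 0.1925, 0.1395]
tool_rot: [1.6, 1.447, -1.041]
ft_force: [-0.3, -0.9, 0.3]
grip_width: 1.002
```

servo_tool --commands '[[[0,-5,0,-30,-16,-28,87],[0,-10,0,-60,-32,-56,87],[0,-15,0,-80,-48,-84,87],[0,-20,0,-88,-64,-112,87],[0,-24,0,-88,-79,-139,87]]]'

```text
time: 23.6
position: [0.4621, 0.2929, 0.2775]
tool_rot: [1.283, 1.159, -1.283]
ft_force: [-0.6, -0.7, 0.4]
grip_width: 1.001
```

servo_tool --commands '[[[0,0,0,0,0,0,87],[0,0,0,0,0,0,87],[0,0,0,0,0,0,87]]]'

```text
time: 23.98
position: [0.4629, 0.2901, 0.2744]
tool_rot: [1.283, 1.16, -1.288]
ft_force: [-0.4, -0.1, 0.1]
grip_width: 0.998
```

Run:
```python
from h import *
s=ctrl.get_state();print(s['time'],mt(s['position']))
i,w=snap('wrist','w11.png');np.save('w11pose.npy',i['pose']);im=w[:,:,::-1].copy()
_,a=snap('scene','s11.png')
hsv=cv2.cvtColor(im,cv2.COLOR_BGR2HSV)
for th in (90,110,130):
    m=((hsv[...,2]>th)&(hsv[...,1]<60)).astype(np.uint8)*255;m[230:]=0
    m=cv2.morphologyEx(m,cv2.MORPH_OPEN,np.ones((5,5)))
    for c in sorted(cv2.findContours(m,0,1)[0],key=cv2.contourArea)[::-1][:3]:
        ww=np.array([onz(i,*p[0],.017)[:2] for p in c]).astype(np.float32)*1000
        r=cv2.minAreaRect(ww);print(th,cv2.boundingRect(c),r,mt([r[0][0]/1000,r[0][1]/1000,.017]))
k=(im.max(2)<70).astype(np.uint8)*255;k[225:]=0
A=cv2.resize(a[195:315,295:425],(390,360),interpolation=2)
cv2.imwrite('pics/c11.png',np.hstack([cv2.resize(im,(410,360)),A[:,:,::-1]]))
```

```text
23.975 [-0.0781 -0.0012  0.2694]
90 (199, 56, 137, 98) ((540.4530029296875, 295.66046142578125), (151.59625244140625, 106.1194076538086), 83.67521667480469) [-0.0015  0.0122  0.012 ]
90 (487, 166, 57, 56) ((407.04693603515625, 8.118675231933594), (68.04936218261719, 68.1521987915039), 32.61766052246094) [-0.1054 -0.2873  0.012 ]
90 (2, 162, 32, 28) ((492.2998352050781, 601.123046875), (37.187618255615234, 31.123924255371094), 89.69762420654297) [-0.08    0.3113  0.012 ]
110 (200, 57, 136, 97) ((540.251220703125, 295.69012451171875), (151.4818878173828, 105.0557632446289), 83.97325897216797) [-0.0017  0.0122  0.012 ]
110 (487, 166, 57, 56) ((406.9218444824219, 7.9679107666015625), (67.309814453125, 67.65000915527344), 38.56787109375) [-0.1055 -0.2874  0.012 ]
110 (2, 164, 30, 25) ((492.52056884765625, 603.408447265625), (31.123455047607422, 28.854061126708984), 88.7595443725586) [-0.08    0.3136  0.012 ]
130 (200, 57, 135, 97) ((540.276611328125, 295.6395568847656), (150.3492889404297, 105.14283752441406), 83.79823303222656) [-0.0016  0.0121  0.012 ]
130 (488, 167, 56, 54) ((407.05499267578125, 7.584136962890625), (66.58609771728516, 66.16600036621094), 83.97235107421875) [-0.1053 -0.2878  0.012 ]
```

View pics/c11.png

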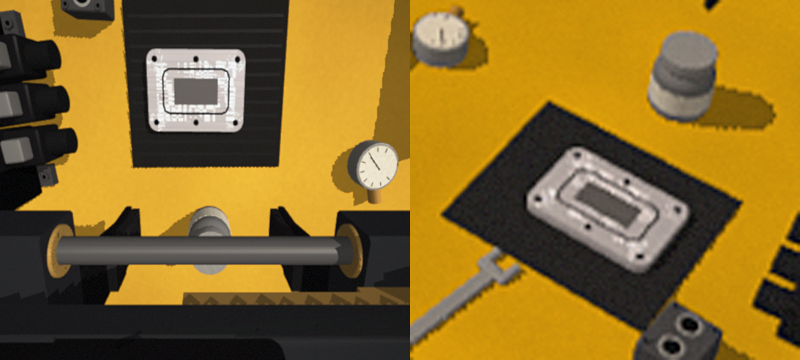

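Run:
```python
from h import *
i=vision.camera_info('wrist');i['pose']=np.load('w11pose.npy');im=cv2.imread('pics/w11.png')
k=((im.max(2)<80)).astype(np.uint8)*255
k[:,:150]=0;k[:,420:]=0;k[215:]=0;k[50:155,195:340]=255
k=cv2.morphologyEx(k,cv2.MORPH_CLOSE,np.ones((7,7)))
L=[];Rr=[];B=[]
for v in range(30,185,5):
    u=np.where(k[v])[0]; L.append(mt(onz(i,u[0]-.5,v,.005)));Rr.append(mt(onz(i,u[-1]+.5,v,.005)))
for u in range(200,370,5):
    v=np.where(k[:210,u])[0];B.append(mt(onz(i,u,v[-1]+.5,.005)))
L,Rr,B=map(np.array,(L,Rr,B))
print('L y',np.median(L[:,1]),np.polyfit(L[:,0],L[:,1],1),'R y',np.median(Rr[:,1]),np.polyfit(Rr[:,0],Rr[:,1],1),'B x',np.median(B[:,0]),np.polyfit(B[:,1],B[:,0],1))
P=np.c_[Z*-1,Ym,Xm];e=.075+.0122+.0095
seq([(mc+(e+.03)*Ym+.07*Z-.0015*Xm,P),(mc+(e+.015)*Ym+.005*Z-.0015*Xm,P),(mc+(e-.0122)*Ym+.005*Z-.0015*Xm,P)])
print(ctrl.get_state()['joint_positions'])
```

```text
L y 0.12126310225024642 [-0.0001  0.1212] R y -0.1266339241287509 [-0.0026 -0.1267] B x -0.10722925768348382 [ 0.0003 -0.1072]
turn [-90.2  -0.1   0.2] shift [ 199.1   77.1 -127.8]
turn [0. 0. 0.] shift [ 65. -15.   0.]
turn [0. 0. 0.] shift [  0.  -27.2  -0. ]
[-0.2077  0.1041 -0.4311  1.6154  0.042   1.4346 -2.3165]
```

servo_tool --commands '[[[-10,0,0,0,15,-26,80],[-20,0,0,0,31,-52,75],[-30,0,0,0,46,-78,70],[-40,0,0,0,62,-104,65],[-50,0,0,0,77,-128,60]]]'

```text
time: 24.7
position: [0.5528, 0.4114, 0.2741]
tool_rot: [0.62, 1.483, -0.622]
ft_force: [-0.7, -0.6, -0.3]
grip_width: 0.724
```

servo_tool --commands '[[[-10,0,0,30,0,0,60],[-20,0,0,60,0,0,60],[-30,0,0,100,0,0,60],[-40,0,0,150,0,0,60],[-40.2,0,0,190,0,0,60]]]'

```text
time: 25.32
position: [0.5512, 0.4099, 0.082]
tool_rot: [0.075, 1.574, -0.077]
ft_force: [0.6, -0.3, -0.5]
grip_width: 0.69
```

servo_tool --commands '[[[0,0,0,0,0,0,60],[0,0,0,0,0,0,60]]]'

```text
time: 25.58
position: [0.5521, 0.4121, 0.0863]
tool_rot: [0.078, 1.571, -0.076]
ft_force: [0.4, -0.3, 0.3]
grip_width: 0.69
```

Run:
```python
from h import *
s=ctrl.get_state();print(s['time'],mt(s['position']),s['joint_positions'],s['grip_width']*87)
P=np.c_[Z*-1,Ym,Xm]
seq([(mc+.115*Ym+.005*Z-.0015*Xm,P),(mc+.084*Ym+.005*Z-.0015*Xm,P)])
```

```text
25.575 [-0.0015  0.1292  0.0813] [-0.2317  0.5702 -0.6228  1.4803  0.342   1.2015 -1.0012] 60.002817669647605
turn [ 0.1 -0.1 -0.1] shift [ 76.2 -14.3   0.1]
turn [0. 0. 0.] shift [  0. -31.   0.]
```

servo_tool --commands '[[[0,0,0,25,-7,0,60],[0,0,0,50,-12,0,60],[0,0,0,68,-14,0,60],[0,0,0,76,-14,0,60],[0,0,0,76,-14,0,60]]]'

```text
time: 26.2
position: [0.5496, 0.3984, 0.0089]
tool_rot: [0.077, 1.572, -0.075]
ft_force: [-0.6, -0.1, 0.2]
grip_width: 0.684
```

servo_tool --commands '[[[0,0,0,0,-6,0,60],[0,0,0,0,-11,0,60],[0,0,0,0,-15,0,60],[0,0,0,0,-19,0,60],[0,0,0,0,-22,0,60]]]'

```text
time: 26.82
position: [0.5474, 0.3764, 0.0089]
tool_rot: [0.077, 1.572, -0.075]
ft_force: [0.2, 1.2, 0.7]
grip_width: 0.692
```

servo_tool --commands '[[[0,0,0,0,-2.5,0,60],[0,0,0,0,-5,0,60],[0,0,0,0,-7,0,60],[0,0,0,0,-9,0,60],[0,0,0,0,-9,0,60]]]'

```text
time: 27.45
position: [0.5465, 0.3666, 0.0084]
tool_rot: [0.076, 1.573, -0.077]
ft_force: [0.9, 0.7, 0.4]
grip_width: 0.688
```

servo_tool --commands '[[[0,0,0,0,6,0,60],[0,0,0,-10,25,0,60],[0,0,0,-60,35,0,60],[0,0,0,-120,35,0,60],[0,0,0,-180,30,0,60]]]'

```text
time: 28.08
position: [0.5492, 0.3971, 0.1897]
tool_rot: [0.075, 1.574, -0.076]
ft_force: [1.6, 0.3, -0.4]
grip_width: 0.689
```

Run:
```python
from h import *
s=ctrl.get_state();print(s['time'],mt(s['position']),s['joint_positions'],s['ft_force'])
J=vision.camera_info('side');b=vision.get_image('side')
im=b[:,:,::-1].copy();cv2.imwrite('pics/d12.png',im)
i,w=snap('wrist','w12.png');np.save('w12pose.npy',i['pose'])
P=np.c_[Z*-1,Xm,-Ym]
seq([(mc-.08*Xm+.27*Z,Rm_(90))])
```

```text
28.075 [-0.0029  0.114   0.1847] [-0.1948  0.4751 -0.654   1.3961  0.2851  1.3696 -0.9484] [ 1.6407  0.2712 -0.4227]
turn [90.2 -0.  -0.6] shift [ -79.5 -115.8  -80.2]
```

servo_tool --commands '[[[0,0,0,-30,-40,0,60],[0,0,0,-60,-85,0,60],[0,0,0,-85,-130,0,60],[0,0,0,-85,-175,0,60],[0,0,0,-85,-214,0,60]]]'

```text
time: 28.8
position: [0.5293, 0.1817, 0.2733]
tool_rot: [0.076, 1.573, -0.078]
ft_force: [0.1, 0.2, 0.0]
grip_width: 0.69
```

servo_tool --commands '[[[0,0,0,0,0,0,60],[0,0,0,0,0,0,60],[0,0,0,0,0,0,60]]]'

```text
time: 29.18
position: [0.5291, 0.1854, 0.2732]
tool_rot: [0.075, 1.573, -0.074]
ft_force: [-1.2, 0.3, -0.2]
grip_width: 0.689
```

```bash
cat > chk.py <<'E'
from h import *
s=ctrl.get_state();print(s['time'],mt(s['position']))
i,w=snap('wrist','w13.png');im=w[:,:,::-1].copy();hsv=cv2.cvtColor(im,cv2.COLOR_BGR2HSV)
m=((hsv[...,2]>100)&(hsv[...,1]<60)).astype(np.uint8)*255;m[235:]=0;m[:,:180]=0;m[:,400:]=0
m=cv2.morphologyEx(m,cv2.MORPH_OPEN,np.ones((5,5)))
c=max(cv2.findContours(m,0,1)[0],key=cv2.contourArea)
ww=np.array([onz(i,*p[0],.017)[:2] for p in c]).astype(np.float32)*1000
r=cv2.minAreaRect(ww);bb=cv2.boundingRect(c);print(bb,r,mt([r[0][0]/1000,r[0][1]/1000,.017]))
# mat = not yellow
k=((im.max(2)<90)&(hsv[...,1]<120)).astype(np.uint8)*255
x,y,ww_,h=bb;k[y-4:y+h+4,x-4:x+ww_+4]=255
k=cv2.morphologyEx(cv2.morphologyEx(k,cv2.MORPH_CLOSE,np.ones((9,9))),cv2.MORPH_OPEN,np.ones((15,15)))
L=[];Rr=[];cc=x+ww_//2
for v in range(y,y+h,5):
    row=k[v]==0; l=cc-np.argmax(row[:cc][::-1]); rr=cc+np.argmax(row[cc:])
    L.append(mt(onz(i,l-.5,v,.005)));Rr.append(mt(onz(i,rr-.5,v,.005)))
L,Rr=np.array(L),np.array(Rr);print('mat edges x',np.median(L[:,0]),np.median(Rr[:,0]))
for u in (x,cc,x+ww_):
    col=k[:,u]==0;t=y-np.argmax(col[:y][::-1]);bt=y+h-1+np.argmax(col[y+h-1:]);print('col',u,t,mt(onz(i,u,t-.5,.005))[1],bt,mt(onz(i,u,bt-.5,.005))[1])
E
python3 chk.py
```

```text
29.175 [-0.0018 -0.0986  0.2682]
(232, 15, 99, 142) ((539.5046997070312, 280.6331787109375), (150.20108032226562, 106.70277404785156), 84.35059356689453) [-0.0009 -0.0029  0.012 ]
mat edges x -0.10639750975525865 0.11061986434021577
col 232 15 0.07531292453841129 194 -0.12621289433480937
col 281 15 0.07549935814586689 194 -0.12588221854339654
col 331 15 0.07568939691337682 195 -0.12682292444440482
```

```bash
python3 -c "
from bench import close_job,ctrl
s=ctrl.get_state();print(s['time'],s['ft_force']);print(close_job())"
```

```text
29.225 [ 0.20326088 -0.28537447  0.10414638]
the job is handed in; nothing more can be done
None
```

The cover is lying flat on the mat with its seal side up. It is released, the arm is clear of everything, and I handed the job in at 29.2 s.

**What I did:** I pushed the cover up the flared side with the two open fingers and took it by the raised edge. I swung it over through vertical, set its far edge on the mat, then opened the jaws slowly and lowered the other end down the lower finger. It ended up 12–15 mm off centre, so I nudged it back with the fingers.

**Last check (wrist camera):**
- **Position:** about 3 mm off the mat's centre along x and 2 mm along y.
- **Angle:** about 0.1° off square with the mat.
- **Flatness:** its outline measured 150 x 107 mm at the expected height, which fits it lying flat.

**Not fully certain:**
- **Laying down:** the load left the finger slightly before the planned end of lowering. The near end probably slid down the last part of the finger, from at most about 20 mm up. I saw no force spike, but forces were only read at the end of each move.
- **Mat centre:** the camera estimates of it differ by 2–4 mm.
- **Other things:** I saw none of them moved, but I did not measure each one again at the end.

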